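# Draw the bayonet sleeve off its keeper post

### The job

Take the square brass sleeve off the blue keeper post and stand it upright in the aluminium tray. It is locked under the post's cross pin: raise it gently until it meets the pin, keep a light lift on it while turning it anticlockwise (seen from above) until its slots slip over the pin, then draw it off over the top; never pull hard against the pin. Let go only once it stands in the tray, and leave the other things where they are.

Things in the scene. Friction and masses are not known exactly. Their poses are not given: they have to be found in the camera images.
- keeper: fixed keeper: round blue base 92 mm across, 20 mm high, with an upright steel post 16 mm thick on its centre. Origin: centre of the base's underside; z up, along the post's axis; the post's free end is 83 mm above it. Post and pin yield upward on a spring, about 0.8 mm per N of lift beyond 3 N, at most 14 mm (20 N), and spring back. They turn only against stiff friction (0.6 N m)
- post: the keeper's sprung post: origin 77 mm below the axis of a round cross pin (at the start the same point as the keeper's origin; rises with the post). The pin is 6 mm thick, 30 mm long over all, sticking out on both sides of the post; its lower edge starts at 74 mm, 8 mm above the sleeve's top. The pin's direction varies, can be seen but is not reported: it does not follow this body's axes
- sleeve: the loose sleeve's body, 0.28 to 0.52 kg, origin at the centre of its underside. Its bore, 19.5 mm across flats, has two opposite slots right through, along its x and -x, 10 mm wide, out to 17.5 mm from the axis. It passes the pin only with its x axis along the pin within about 8 degrees, for which it must be turned anticlockwise seen from above by 0.25 to 1.25 rad
- sleeve_center (a point): centre, half-way up, of the square brass sleeve, 44 x 44 mm and 46 mm high, standing at first on the keeper's base (underside 20 mm above the keeper's origin) round the post. z up along the bore, x and y square to its flat sides, which are to be gripped (44 mm either way; best 8 mm above the centre)
- tray: fixed square aluminium tray, 150 x 150 mm outside, 18 mm high, walls 4 mm, floor 4 mm thick. Origin: centre of its underside, z up
- spanner: bystander: steel spanner 170 mm long, lying flat, origin under its middle
- bottle: bystander: glass weighing bottle with stopper, 43 mm across, 64 mm high, origin under its centre
- tin: bystander: round white-lidded sample tin, 60 mm across, 40 mm high, origin under its centre
- watch: bystander: black stopwatch, 71 x 60 x 19 mm, lying flat, origin under its centre
There are look-alikes about, which are no part of the job. What is meant by the keeper is not black, red or turquoise, and is the larger of those in its own colour.

How it is judged:
On the way:
1. the sleeve has been drawn up off the free end of the post (its centre at least 20 mm above the post's end) (z of sleeve_center in the frame of keeper above 0.103 m), for 0.1 s.
At the end, for the whole second after the job is handed in: the sleeve stands upright (within 0.1 rad) on the floor of the tray, within its walls (its centre within 56 mm of the tray's centre along both tray axes), released and at rest (x of sleeve_center in the frame of tray between -0.056 and 0.056 m and y of sleeve_center in the frame of tray between -0.056 and 0.056 m and z of sleeve_center in the frame of tray between 0.022 and 0.032 m and angle between sleeve_center's own z axis and vertical below 0.1 rad and linear speed of sleeve below 0.02 m/s); the robot touches nothing.
It fails at once if the sleeve is forced against the post or its cross pin with more than 35 N (contact force between sleeve and post above 35 N).
It fails at once if the sleeve is let go in the air, away from the post and more than about 15 mm above the tray's floor (contact force between the fingers and sleeve below 0.05 N and height (world z) of sleeve_center above 0.043 m and horizontal distance between sleeve_center and keeper above 0.03 m).
It fails at once if a bystander (spanner, bottle, tin, stopwatch) is pushed more than 20 mm or knocked over (distance of any of spanner, bottle, tin, watch from where it was at the start of the episode above 0.02 m or angle between any of bottle, tin's own z axis and vertical above 0.5 rad).
It also fails if it takes over 64 s, if anything falls off the work surface, if the arm or the gripper's body presses on something with over 40 N, if the wrist force passes 120 N, or if a joint passes its speed limit or range.

### The arm

A 6-joint arm with a two-finger parallel gripper is mounted at the origin on a cart in front of the work surface, level with it; the furniture and walls round the work are solid. World frame = base frame: x ahead of the robot, y to its left, z up, the work surface at z = 0. Lengths are in m, angles in rad, forces in N, time in s.
With the tool pointing down it reaches from about 0.325 to 0.9 m from the base axis. Payload 6.1 kg.
Tool frame: the origin (TCP) lies at the very end of the fingers, on their centre line; the grasp point (between the pads) lies 19 mm behind it; z points along the fingers, y is the direction in which the jaws open and shut (so a half turn about z gives the same grasp; the last joint's range is limited). The gripper opens to 87 mm and grips with 3 to 60 N. Pads are 19 mm wide; open, the fingers measure 117 mm over their backs; the gripper's body (75 mm by 190 mm) begins 51 mm behind the grasp point.
Start: joints at [-1.279, 0.22, 1.526, -0, 1.395, -0.126], TCP at [0.254, -0.571, 0.223] pointing down, gripper open.
Joint ranges: [-2.98, 2.98], [-0.91, 2.08], [0.09, 2.57], [-1.24, 4.39], [0.2, 2.65], [-2.68, 2.68]. Speed limits (rad/s): [2.57, 2.57, 3.01, 3.14, 3.14, 3.14].

### API

Orientations are given as [roll, pitch, yaw] about the fixed x, y, z axes, in that order (R = Rz(yaw) Ry(pitch) Rx(roll)).
In Python, from bench import robot gives the robot as it stands. The module is installed in compiled form; this text tells all that it offers.
- The arm moves only by the tool play_rows, never from a script. Its argument "rows" is a list of rows, each a list of 3 entries, a list of its own where there are three numbers: the shift along the tool's x, y, z in mm, then the turn, a rotation vector about the tool's x, y, z in degrees, then the finger opening in mm, from 0 to 87. In form: [[[dx, dy, dz], [ax, ay, az], jaw], ...]. A call has 1 to 12 rows; each row shifts and turns the pose as measured when the row begins, along the tool's axes as they then stand; what a row does not reach is not made up. A row lasts 1/8 s, in which the tool goes at most 62.5 mm and 10.7 degrees, less where a joint would pass 70% of its speed; a pose out of reach is approached as far as the arm can. A call with a gripper value outside its range is refused whole. The fingers move at their own pace and stop on an object; the grip force is fixed at half the most. Time passes only in rows, so rows that do not move let the fingers close. It gives the time, the measured TCP pose, the force and the opening at its end, in the units of the state.
- robot.get_obs(): the state, without advancing time (a new reading comes with each control period).
- robot.capture(name): name is "side" or "top"; returns (picture, depth): 480x640x3 uint8, red, green, blue; 480x640 float32, m along the optical axis (not along the pixel's ray), 0 where there is no reading.
- robot.get_calibration(name): a dict with "mtx" (3x3 intrinsics, pixels), "rvec" (rotation vector, rad) and "tvec" (3), from world to camera coordinates, as OpenCV has them. Camera axes: x right, y down, z forward; pixel columns grow to the right and rows downward; lengths in m; the calibration is good to about 2 mm. A picture is of the moment at which its call begins. get_calibration takes no time and is no camera call.
- robot.job_done(): hands the job in, once; it reports no verdict.
The state is a dict: "time": time; "q": joint angles; "qvel": joint speeds; "joint_efforts": joint torques, N m; "eef_pos": TCP position; "tcp_rot": TCP orientation; "wrist_force": force on the tool from outside, world axes, zero at the start; "torque": the same for the moment, N m; "width": finger opening in m.
Only numpy, scipy, OpenCV 4.12 (cv2) and the standard library are available. Lean on these libraries where they do the work, as an engineer would, in place of code of your own. Each camera call takes 0.05 s, during which the arm holds its last target.

## Working session

There is one attempt and no reset: what is moved stays moved. The work goes in short steps, Python scripts to look and compute and a tool call to move; the robot and the scene stay as the last step left them, time stands still between calls to the robot, and variables do not carry over. Pictures are saved under pics/ and viewed, and the job is handed in when it is done.

Besides the shell and the picture viewer there is one more tool, called after "Emit:" as a command line: name --argument value ..., lists and objects as JSON in quotes. play_rows: Moves the arm, as the interface text tells. Its arguments: {"type":"object","properties":{"rows":{"type":"array"}},"required":["rows"]}

```bash
mkdir -p pics
cat > h.py <<'E'
import numpy as np, cv2
from bench import robot
def cal(n):
    c=robot.get_calibration(n); R=cv2.Rodrigues(np.array(c['rvec'],float))[0]
    return np.array(c['mtx'],float),R,np.array(c['tvec'],float).reshape(3)
def px2w(n,u,v,z):
    K,R,t=cal(n); d=R.T@np.linalg.inv(K)@np.array([u,v,1.]); o=-R.T@t
    return o+d*(z-o[2])/d[2]
def w2px(n,p):
    K,R,t=cal(n); q=K@(R@np.array(p,float)+t); return q[:2]/q[2]
def cap(n,f):
    im,d=robot.capture(n); cv2.imwrite(f'pics/{f}.png',im[:,:,::-1]); np.save(f'pics/{f}.npy',d); return im,d
def crop(f,x0,y0,x1,y1,s,o):
    im=cv2.imread(f'pics/{f}.png')[y0:y1,x0:x1]; cv2.imwrite(f'pics/{o}.png',cv2.resize(im,None,fx=s,fy=s,interpolation=cv2.INTER_CUBIC))
E
python3 - <<'E'
from h import *
cap('top','t0');cap('side','s0')
for n in('top','side'):
    K,R,t=cal(n);print(n,K.round(1).tolist(),(-R.T@t).round(3),R[2].round(2))
print(robot.get_obs())
E
```

```text
top [[480.6, 0.0, 311.6], [0.0, 480.6, 236.5], [0.0, 0.0, 1.0]] [ 0.365 -0.051  0.93 ] [ 0.2   0.01 -0.98]
side [[527.6, 0.0, 324.2], [0.0, 527.6, 238.5], [0.0, 0.0, 1.0]] [0.315 0.826 0.638] [ 0.19 -0.82 -0.53]
{'time': 0.1, 'q': array([-1.27910648e+00,  2.21158632e-01,  1.52753211e+00, -4.38562996e-05,
        1.39471376e+00, -1.26067892e-01]), 'qvel': array([ 0.00021268, -0.00091683, -0.00149691,  0.00027448, -0.00140056,
        0.00024262]), 'joint_efforts': array([ 9.28457739e-04, -4.95945668e+01, -3.88518906e+01,  7.02805957e-02,
        5.15142095e-02, -5.10688596e-05]), 'eef_pos': array([ 0.25340211, -0.57068677,  0.22152088]), 'tcp_rot': array([-3.13978976e+00, -1.84989137e-04,  4.17765288e-01]), 'wrist_force': array([-0.25419832, -0.11694862,  0.06493473]), 'torque': array([ 0.09271933,  0.01067219, -0.00178488]), 'width': 0.08691634628872116}
```

View pics/t0.png

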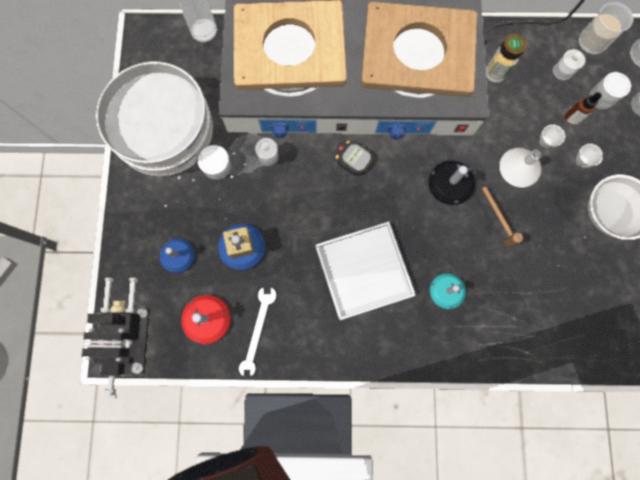

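View pics/s0.png

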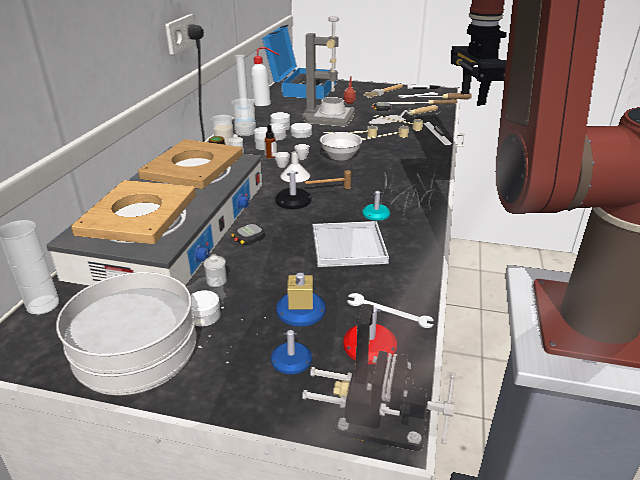

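The larger blue keeper with the brass sleeve is at about (241,245) in the top view. The tray is at (365,270) and the smaller blue look-alike at (178,255). Zooming in next.

Run:
```python
from h import *
crop('t0',205,210,285,280,10,'t0c'); crop('s0',260,255,340,330,8,'s0c')
K,R,t=cal('top')
for z in (0.02,0.066,0.083): print(z, px2w('top',240,245,z).round(4))
for q in [(316,245),(391,223),(414,294),(341,319)]: print(px2w('top',*q,0.018).round(4))
d=np.load('pics/t0.npy'); print(d[225:262:3,222:258:3].round(3))
```

```text
0.02 [0.5336 0.0925 0.02  ]
0.066 [0.5251 0.0853 0.066 ]
0.083 [0.5219 0.0826 0.083 ]
[ 0.5357 -0.0539  0.018 ]
[ 0.581  -0.1995  0.018 ]
[ 0.4437 -0.2401  0.018 ]
[ 0.3954 -0.1022  0.018 ]
[[0.957 0.953 0.957 0.954 0.941 0.941 0.94  0.938 0.94  0.945 0.955 0.954]
 [0.955 0.952 0.94  0.939 0.931 0.933 0.886 0.884 0.888 0.933 0.94  0.942]
 [0.953 0.937 0.886 0.885 0.883 0.885 0.886 0.884 0.884 0.932 0.932 0.936]
 [0.938 0.883 0.885 0.883 0.9   0.908 0.882 0.881 0.882 0.917 0.929 0.932]
 [0.933 0.882 0.87  0.868 0.862 0.867 0.896 0.884 0.883 0.903 0.929 0.93 ]
 [0.931 0.878 0.879 0.865 0.865 0.866 0.868 0.865 0.882 0.885 0.927 0.929]
 [0.926 0.88  0.885 0.879 0.864 0.868 0.883 0.881 0.88  0.878 0.927 0.925]
 [0.925 0.929 0.88  0.877 0.878 0.894 0.9   0.878 0.878 0.877 0.924 0.927]
 [0.924 0.924 0.877 0.878 0.879 0.903 0.923 0.875 0.878 0.877 0.903 0.926]
 [0.927 0.926 0.877 0.876 0.877 0.877 0.88  0.883 0.893 0.901 0.905 0.926]
 [0.927 0.92  0.879 0.886 0.893 0.901 0.906 0.908 0.921 0.922 0.924 0.923]
 [0.925 0.922 0.921 0.918 0.92  0.922 0.919 0.918 0.92  0.921 0.922 0.922]
 [0.941 0.926 0.923 0.923 0.918 0.921 0.921 0.919 0.917 0.919 0.923 0.927]]
```

View pics/t0c.png

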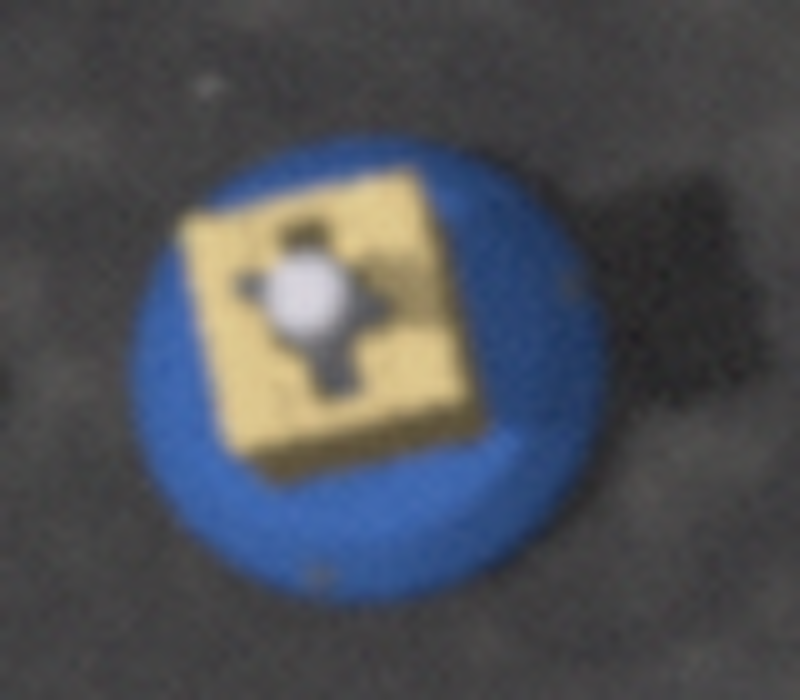

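View pics/s0c.png

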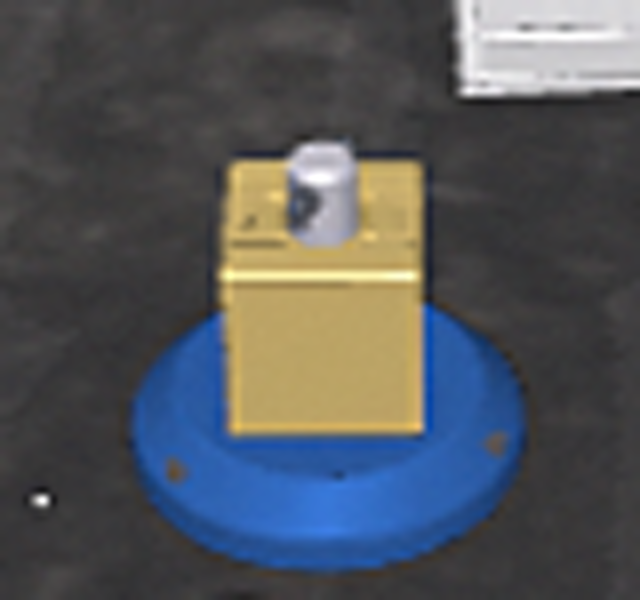

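The sleeve's top corners in the crop are near (182,217), (415,172), (465,398) and (232,450). Its slots run near (305,230)–(335,380). The pin seems to run left–right, near (245,285)–(380,305). I'll refine both, using depth for the pin.

```bash
python3 - <<'E'
from h import *
f=lambda x,y:(205+(x+.5)/10-.5,210+(y+.5)/10-.5)
C=[px2w('top',*f(*p),.066) for p in [(182,217),(415,172),(465,398),(232,450)]]
for c in C: print(c.round(4))
C=np.array(C);print('ctr',C.mean(0).round(4),'sides',np.linalg.norm(C-np.roll(C,-1,0),axis=1).round(4))
for i in range(4):
    e=C[(i+1)%4]-C[i];print(np.degrees(np.arctan2(e[1],e[0])).round(1))
p=px2w('top',*f(305,295),.083);print('post end',p.round(4))
# base circle
b=[px2w('top',*f(*q),.015) for q in [(132,385),(607,375),(365,135),(375,603)]];print('base',np.array(b).mean(0).round(4))
a,b=[px2w('top',*f(*q),.077) for q in [(245,285),(385,303)]];e=b-a;print('pin',np.degrees(np.arctan2(e[1],e[0])),np.linalg.norm(e))
# depth->world z map
d=np.load('pics/t0.npy');K,R,t=cal('top')
def W(n,d,u,v):
    K,R,t=cal(n);P=np.linalg.inv(K)@np.stack([u,v,np.ones_like(u)])*d
    return R.T@(P-t[:,None])
v,u=np.mgrid[225:258,220:256].astype(float);
P=W('top',d[225:258,220:256].ravel(),u.ravel(),v.ravel())
Z=(P[2].reshape(v.shape)*1000).round().astype(int)
print('cols 224-250');
for i in range(4,22): print(225+i,Z[i,4:31])
m=(P[2]>.071)&(P[2]<.09);Q=P[:2,m];print(m.sum(),Q.mean(1))
w,V=np.linalg.eigh(np.cov(Q));print(w,np.degrees(np.arctan2(V[1,1],V[0,1])))
ds=np.load('pics/s0.npy')
v,u=np.mgrid[265:300,280:320].astype(float)
P=W('side',ds[265:300,280:320].ravel(),u.ravel(),v.ravel())
m=(P[2]>.0715)&(P[2]<.09);Q=P[:2,m];print(m.sum(),Q.mean(1));w,V=np.linalg.eigh(np.cov(Q));print(w,np.degrees(np.arctan2(V[1,1],V[0,1])))
for c in [(220,133,.1),(300,133,.1)]: print('hot',px2w('top',*c).round(3))
h=d[100:112,300];print(W('top',h,np.full(12,300.),np.arange(100.,112))[2].round(3))
E
python3 - <<'E'
import cv2,sys
sys.path.insert(0,'.')
im=cv2.imread('pics/t0.png')[228:256,220:256]
im=cv2.convertScaleAbs(im,alpha=1.2)
cv2.imwrite('pics/t0d.png',cv2.resize(im,None,fx=21,fy=21,interpolation=cv2.INTER_LANCZOS4))
im=cv2.imread('pics/s0.png')[270:296,284:316]
cv2.imwrite('pics/s0d.png',cv2.resize(im,None,fx=21,fy=21,interpolation=cv2.INTER_LANCZOS4))
E
```

```text
[0.5504 0.1182 0.066 ]
[0.5594 0.0756 0.066 ]
[0.5172 0.0648 0.066 ]
[0.5071 0.1069 0.066 ]
ctr [0.5335 0.0914 0.066 ] sides [0.0435 0.0435 0.0433 0.0448]
-78.1
-165.6
103.5
14.6
post end [0.5327 0.092  0.083 ]
base [0.5308 0.0902 0.015 ]
pin -96.74947704677061 0.025691601124196117
cols 224-250
229 [  1   1   2  14  14  19  16  18  20  18  20  67  68  68  65  67  64  67
  65  65  65  68  66  51 930  17  19]
230 [ 0  3 14 12 18 19 21 67 67 66 67 65 65 68 67 65 65 66 69 66 67 64 67 56
 21 20 23]
231 [14 15 17 66 64 64 65 65 65 65 67 67 65 65 65 66 65 66 67 66 65 65 66 63
 40 20 20]
232 [64 66 67 67 65 66 64 68 67 65 63 63 61 58 66 68 66 65 64 65 66 68 66 63
 43 23 17]
233 [68 64 66 68 65 64 67 64 66 58 57 56 52 53 68 65 68 65 66 69 66 66 68 67
 47 23 20]
234 [69 67 66 66 64 63 68 67 67 53 50 46 44 42 67 67 68 66 66 69 66 64 67 65
 55 33 20]
235 [67 66 68 66 67 68 62 66 64 62 81 85 81 31 68 67 63 65 66 67 66 68 65 68
 59 37 21]
236 [67 67 67 66 66 66 67 67 65 81 82 80 82 81 78 65 67 65 65 67 67 68 68 68
 64 43 22]
237 [65 66 65 69 78 81 78 80 81 83 86 83 83 81 82 80 52 64 67 64 65 65 66
[... 464 characters left out ...]
 67 64
 63 65 49]
243 [21 67 66 68 61 64 67 67 57 73 82 83 82 77 72 72 63 60 67 65 63 65 66 66
 65 68 54]
244 [ 22  23  68  68  68  69  65  67  66  46  65  75  72  68  69  65  61  67
  64  66 930  65  67  67  68  69  54]
245 [21 17 66 66 66 68 65 68 71 65 37 56 62 60 60 56 52 67 65 64 64 65 66 65
 67 67 66]
246 [ 21  17  65  66  65  66  65  68  68  66  67  68  47  51  51 930  45  66
  67  67  68  68  67  68  70  68  65]
92 [0.53220837 0.09162151]
[1.80289589e-05 4.43268654e-05] 79.95899159835979
80 [0.53134351 0.09649136]
[1.57565539e-05 3.51824254e-05] 74.021925451378
hot [0.729 0.126 0.1  ]
hot [ 0.73  -0.022  0.1  ]
[0.095 0.092 0.097 0.095 0.096 0.095 0.093 0.093 0.095 0.094 0.096 0.097]
```

View pics/t0d.png

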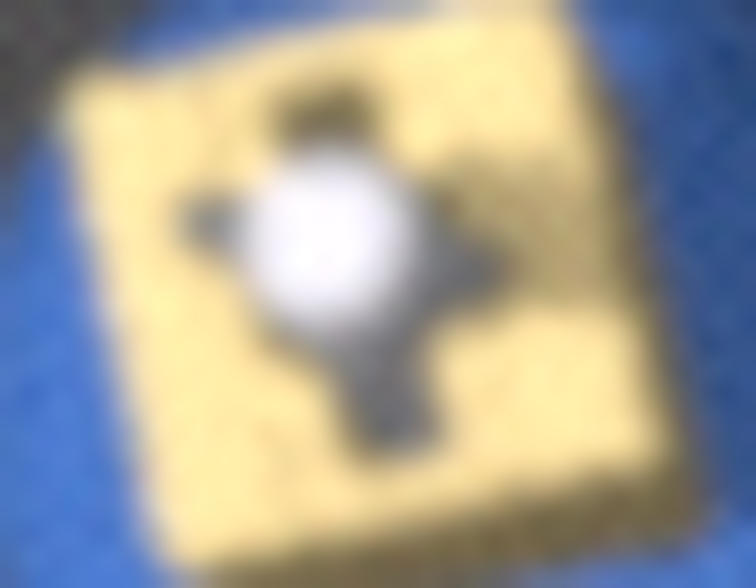

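View pics/s0d.png

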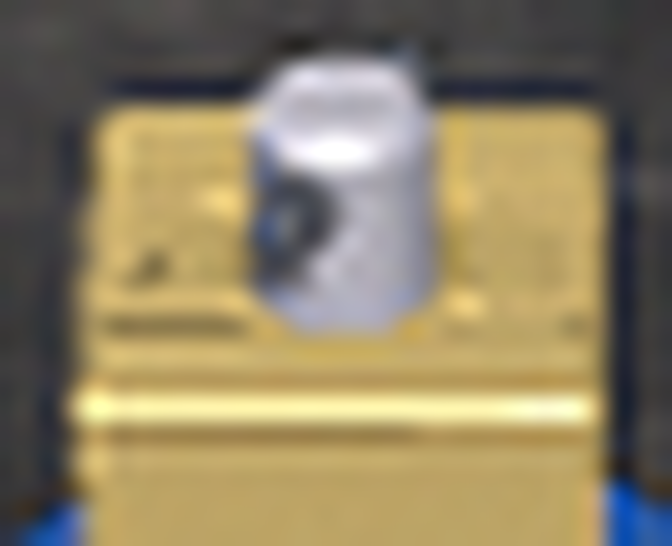

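Emit:
play_rows --rows '[[[43,-41,0],[0,0,0],87],[[43,-41,0],[0,0,0],87],[[43,-41,0],[0,0,0],87],[[43,-41,0],[0,0,0],87],[[43,-41,0],[0,0,0],87],[[43,-41,0],[0,0,0],87],[[43,-41,0],[0,0,0],87],[[43,-41,0],[0,0,0],87],[[43,-41,0],[0,0,0],87],[[43,-41,0],[0,0,0],87],[[43,-41,0],[0,0,0],87],[[0,0,0],[0,0,5],87]]'

```text
time: 1.6
eef_pos: [0.508, 0.0536, 0.2188]
tcp_rot: [-3.135, -0.0, 0.325]
wrist_force: [-0.4, -0.6, -1.3]
width: 0.0866
```

```bash
cat >> h.py <<'E'
def delta(x,y,z,yaw=None):
    from scipy.spatial.transform import Rotation as Ro
    o=robot.get_obs(); R=Ro.from_euler('xyz',o['tcp_rot']).as_matrix()
    d=R.T@(np.array([x,y,z])-o['eef_pos'])*1000
    print('t',round(o['time'],2),'pos',o['eef_pos'].round(4),'rpy',np.degrees(o['tcp_rot']).round(2),'F',o['wrist_force'].round(1),'T',o['torque'].round(2),'w',round(o['width'],4),'q6',o['q'][5].round(2))
    print('tool delta mm',d.round(1))
    if yaw is not None:
        Rt=Ro.from_euler('xyz',[np.pi,0,np.radians(yaw)]).as_matrix()
        print('rotvec',np.degrees(Ro.from_matrix(R.T@Rt).as_rotvec()).round(2))
E
python3 - <<'E'
from h import *
delta(.5325,.0915,.22,13.6)
# side pin end
print(px2w('side',284+(300-10)/21,270+(230-10)/21,.077))
E
```

```text
t 1.6 pos [0.508  0.0536 0.2188] rpy [-1.796e+02 -2.000e-02  1.864e+01] F [-0.4 -0.6 -1.3] T [-0.01  0.02  0.01] w 0.0866 q6 1.19
tool delta mm [ 35.4 -28.1  -1. ]
rotvec [-0.4   0.    5.04]
[0.53293548 0.10534254 0.077     ]
```

Emit:
play_rows --rows '[[[35,-28,0],[-0.4,0,5],87],[[0,0,0],[0,0,0],87]]'

```text
time: 1.85
eef_pos: [0.5321, 0.0934, 0.2179]
tcp_rot: [3.141, 0.002, 0.237]
wrist_force: [0.2, -1.1, 0.2]
width: 0.0869
```

Run:
```python
from h import *
delta(.5325,.0915,.15,13.6)
cap('side','s1');cap('top','t1')
crop('s1',210,150,390,330,4,'s1c')
```

```text
t 1.85 pos [0.5321 0.0934 0.2179] rpy [1.7999e+02 1.1000e-01 1.3570e+01] F [ 0.2 -1.1  0.2] T [ 0.01  0.06 -0.03] w 0.0869 q6 1.36
tool delta mm [ 0.1  1.9 67.9]
rotvec [ 0.01  0.11 -0.03]
```

View pics/s1c.png

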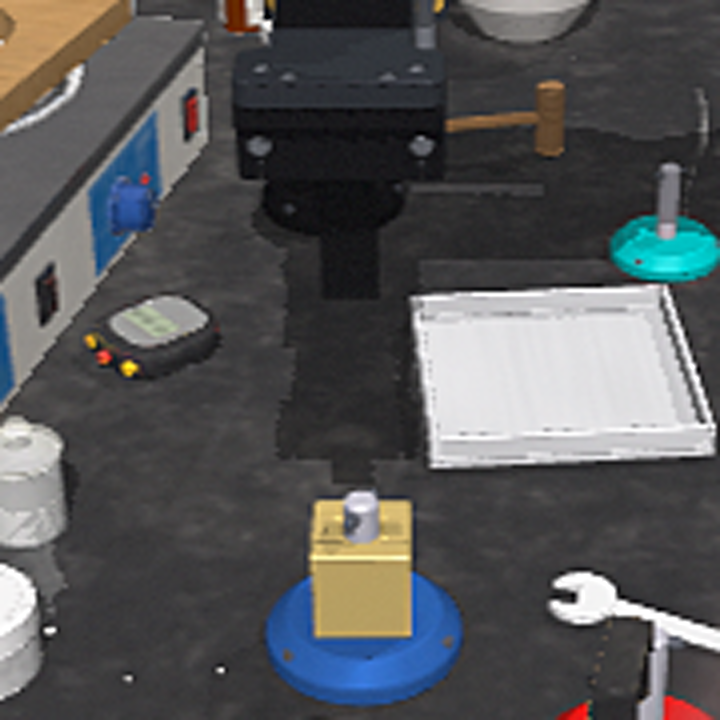

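The open gripper hangs squarely over the sleeve (sleeve about (360,560) in the crop). Nothing is in the way, so I'm descending.

Emit:
play_rows --rows '[[[0,2,40],[0,0,0],87],[[0,0,40],[0,0,0],87],[[0,0,30],[0,0,0],87],[[0,0,0],[0,0,0],87]]'

```text
time: 2.45
eef_pos: [0.5302, 0.0847, 0.1059]
tcp_rot: [3.139, 0.003, 0.235]
wrist_force: [-0.1, -0.8, 0.9]
width: 0.0867
```

Run:
```python
from h import *
delta(.5325,.0915,.032,13.6)
cap('side','s2');cap('top','t2')
crop('s2',230,180,370,320,5,'s2c')
```

```text
t 2.45 pos [0.5302 0.0847 0.1059] rpy [1.7986e+02 1.6000e-01 1.3450e+01] F [-0.1 -0.8  0.9] T [0.01 0.01 0.02] w 0.0867 q6 1.35
tool delta mm [ 4.  -6.3 73.9]
rotvec [ 0.14  0.16 -0.15]
```

View pics/s2c.png

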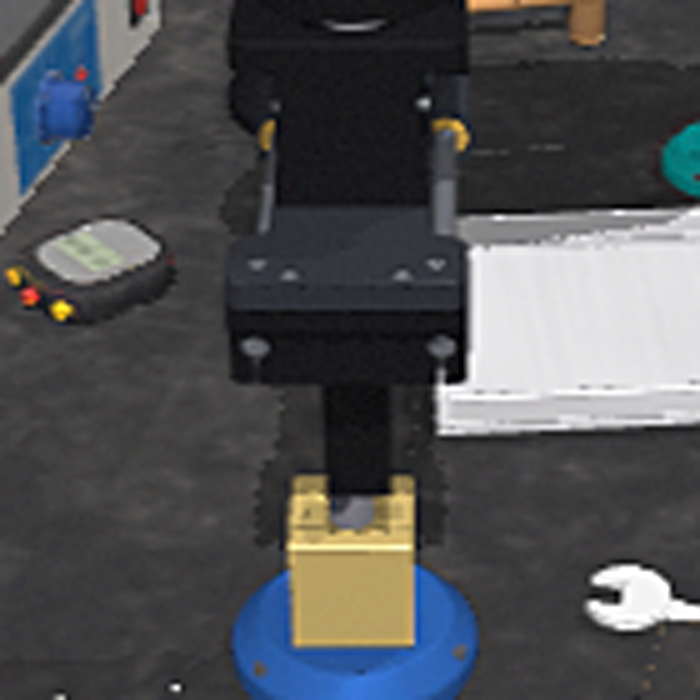

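The lateral position drifted about 7 mm. I'll correct that before going lower.

Emit:
play_rows --rows '[[[4,-6,0],[0,0,0],87],[[0,0,0],[0,0,0],87],[[0,0,0],[0,0,0],87]]'

```text
time: 2.92
eef_pos: [0.5386, 0.0921, 0.1138]
tcp_rot: [3.136, -0.01, 0.235]
wrist_force: [0.2, -0.3, -0.1]
width: 0.0874
```

Run:
```python
from h import *
delta(.5325,.0915,.032,13.6)
```

```text
t 2.92 pos [0.5386 0.0921 0.1138] rpy [179.71  -0.6   13.44] F [ 0.2 -0.3 -0.1] T [ 0.04  0.01 -0.  ] w 0.0874 q6 1.36
tool delta mm [-6.9 -1.3 81.7]
rotvec [ 0.3  -0.6  -0.16]
```

Emit:
play_rows --rows '[[[0,0,0],[0,0,0],87],[[0,0,0],[0,0,0],87]]'

```text
time: 3.18
eef_pos: [0.539, 0.0922, 0.1145]
tcp_rot: [3.136, -0.012, 0.235]
wrist_force: [-0.4, -1.1, -0.5]
width: 0.0871
```

Emit:
play_rows --rows '[[[0,0,0],[0,0,0],87]]'

```text
time: 3.3
eef_pos: [0.5389, 0.0922, 0.1145]
tcp_rot: [3.136, -0.011, 0.235]
wrist_force: [-0.0, 0.8, 0.5]
width: 0.087
```

Run:
```python
from h import *
for i in range(4): delta(.5325,.0915,.032,13.6); robot.capture('top')
```

```text
t 3.3 pos [0.5389 0.0922 0.1145] rpy [179.69  -0.66  13.47] F [-0.   0.8  0.5] T [0.   0.06 0.  ] w 0.087 q6 1.36
tool delta mm [-7.4 -1.3 82.4]
rotvec [ 0.31 -0.66 -0.13]
t 3.35 pos [0.5389 0.0922 0.1144] rpy [179.69  -0.65  13.47] F [-1.   0.2  0.6] T [ 0.02 -0.01  0.02] w 0.0871 q6 1.36
tool delta mm [-7.3 -1.3 82.3]
rotvec [ 0.31 -0.65 -0.14]
t 3.4 pos [0.5389 0.0922 0.1144] rpy [179.69  -0.65  13.47] F [0.1 0.1 0.2] T [ 0.02 -0.   -0.03] w 0.0872 q6 1.36
tool delta mm [-7.3 -1.2 82.3]
rotvec [ 0.31 -0.65 -0.13]
t 3.45 pos [0.5389 0.0922 0.1144] rpy [179.69  -0.65  13.47] F [-0.4 -0.1  0.6] T [ 0.01 -0.02  0.02] w 0.087 q6 1.36
tool delta mm [-7.4 -1.3 82.3]
rotvec [ 0.31 -0.65 -0.14]
```

Static hold is quiet, so the drift comes from starting rows mid-motion. I'll use smaller tapered steps.

Emit:
play_rows --rows '[[[-4,0,10],[0.2,-0.4,0],87],[[-2,-1,10],[0.1,-0.2,0],87],[[-1,0,5],[0,0,0],87],[[0,0,2],[0,0,0],87],[[0,0,0],[0,0,0],87]]'

```text
time: 4.12
eef_pos: [0.5306, 0.0913, 0.0843]
tcp_rot: [-3.141, 0.002, 0.235]
wrist_force: [1.0, 0.3, 0.3]
width: 0.0869
```

Run:
```python
from h import *
delta(.5325,.0915,.032,13.6)
```

```text
t 4.12 pos [0.5306 0.0913 0.0843] rpy [-1.7996e+02  1.1000e-01  1.3460e+01] F [1.  0.3 0.3] T [ 0.05 -0.03  0.  ] w 0.0869 q6 1.36
tool delta mm [ 2.   0.3 52.3]
rotvec [-0.04  0.11 -0.14]
```

Emit:
play_rows --rows '[[[1,0,8],[0,0,0],87],[[1,0,10],[0,0,0],87],[[0,0,10],[0,0,0],87],[[0,0,10],[0,0,0],87],[[0,0,5],[0,0,0],87],[[0,0,2],[0,0,0],87],[[0,0,0],[0,0,0],87]]'

```text
time: 5.0
eef_pos: [0.5327, 0.0918, 0.0359]
tcp_rot: [-3.141, 0.002, 0.235]
wrist_force: [0.1, -0.3, 0.0]
width: 0.087
```

Run:
```python
from h import *
delta(.5325,.0915,.032,13.6)
```

```text
t 5.0 pos [0.5327 0.0918 0.0359] rpy [-1.7996e+02  1.2000e-01  1.3460e+01] F [ 0.1 -0.3  0. ] T [-0.03 -0.06  0.04] w 0.087 q6 1.36
tool delta mm [-0.2  0.3  3.9]
rotvec [-0.04  0.12 -0.14]
```

Well aligned. Down the last 4 mm, then close gradually while watching the force.

Emit:
play_rows --rows '[[[0,0,3],[0,0,0],87],[[0,0,1],[0,0,0],60],[[0,0,0],[0,0,0],52],[[0,0,0],[0,0,0],48],[[0,0,0],[0,0,0],46]]'

```text
time: 5.62
eef_pos: [0.5336, 0.0919, 0.0327]
tcp_rot: [-3.141, 0.0, 0.235]
wrist_force: [0.0, -1.2, 1.2]
width: 0.0548
```

Run:
```python
from h import *
delta(.5325,.0915,.032,13.6)
```

```text
t 5.62 pos [0.5336 0.0919 0.0327] rpy [-1.7999e+02  1.0000e-02  1.3460e+01] F [ 0.  -1.2  1.2] T [ 0.01 -0.01 -0.01] w 0.0548 q6 1.36
tool delta mm [-1.1  0.1  0.7]
rotvec [-0.01  0.01 -0.14]
```

Emit:
play_rows --rows '[[[-1,0,0],[0,0,0],46],[[0,0,0],[0,0,0],46]]'

```text
time: 5.88
eef_pos: [0.5325, 0.0917, 0.0328]
tcp_rot: [-3.141, 0.0, 0.235]
wrist_force: [0.4, 0.7, 0.5]
width: 0.0468
```

Emit:
play_rows --rows '[[[0,0,0],[0,0,0],44]]'

```text
time: 6.0
eef_pos: [0.5325, 0.0917, 0.0328]
tcp_rot: [-3.141, 0.0, 0.235]
wrist_force: [0.7, 0.4, 0.4]
width: 0.0451
```

Emit:
play_rows --rows '[[[0,0,0],[0,0,0],42]]'

```text
time: 6.12
eef_pos: [0.5325, 0.0918, 0.0328]
tcp_rot: [-3.141, -0.0, 0.235]
wrist_force: [1.3, 0.3, -0.5]
width: 0.0436
```

Run:
```python
from h import *
delta(.5325,.0915,.032,13.6)
```

```text
t 6.12 pos [0.5325 0.0918 0.0328] rpy [-179.98   -0.     13.46] F [ 1.3  0.3 -0.5] T [ 0.14 -0.03  0.04] w 0.0436 q6 1.36
tool delta mm [-0.1  0.3  0.8]
rotvec [-0.02 -0.   -0.14]
```

Emit:
play_rows --rows '[[[0,0,0],[0,0,0],36],[[0,0,-1],[0,0,0],36],[[0,0,-2],[0,0,0],36],[[0,0,-1],[0,0,0],36],[[0,0,0],[0,0,0],36]]'

```text
time: 6.75
eef_pos: [0.5311, 0.0916, 0.0357]
tcp_rot: [-3.141, 0.003, 0.235]
wrist_force: [-0.2, 0.5, -3.7]
width: 0.0439
```

Run:
```python
from h import *
delta(.5325,.0915,.040,13.6)
```

```text
t 6.75 pos [0.5311 0.0916 0.0357] rpy [-1.7995e+02  1.7000e-01  1.3460e+01] F [-0.2  0.5 -3.7] T [ 0.02 -0.03  0.01] w 0.0439 q6 1.36
tool delta mm [ 1.4  0.4 -4.3]
rotvec [-0.05  0.17 -0.14]
```

Sleeve is held (about 3.7 N of weight). Now lift slowly toward the pin, expecting contact near TCP z 0.041.

Emit:
play_rows --rows '[[[1,0,-1],[0,0,0],36],[[0.5,0,-1],[0,0,0],36],[[0.5,0,-1],[0,0,0],36],[[0,0,-1],[0,0,0],36],[[0,0,0],[0,0,0],36]]'

```text
time: 7.38
eef_pos: [0.5332, 0.0921, 0.04]
tcp_rot: [-3.141, 0.003, 0.235]
wrist_force: [-0.4, 0.4, -3.7]
width: 0.0438
```

Emit:
play_rows --rows '[[[0,0,-1],[0,0,0],36],[[0,0,0],[0,0,0],36]]'

```text
time: 7.62
eef_pos: [0.533, 0.0921, 0.0408]
tcp_rot: [-3.141, 0.003, 0.235]
wrist_force: [-0.4, 0.6, -3.1]
width: 0.0442
```

Run:
```python
from h import *
delta(.5325,.0915,.040,13.6)
```

```text
t 7.62 pos [0.533  0.0921 0.0408] rpy [-179.95    0.19   13.46] F [-0.4  0.6 -3.1] T [ 0.03 -0.01  0.  ] w 0.0442 q6 1.36
tool delta mm [-0.6  0.4  0.8]
rotvec [-0.05  0.19 -0.14]
```

Emit:
play_rows --rows '[[[-0.5,0.3,-1],[0,0,0],36],[[0,0,0],[0,0,0],36]]'

```text
time: 7.88
eef_pos: [0.5325, 0.0919, 0.0414]
tcp_rot: [-3.14, 0.003, 0.235]
wrist_force: [2.0, 0.6, -6.6]
width: 0.0441
```

Emit:
play_rows --rows '[[[0,0,-1],[0,0,0],36],[[0,0,0],[0,0,0],36]]'

```text
time: 8.12
eef_pos: [0.5324, 0.0919, 0.0421]
tcp_rot: [-3.14, 0.003, 0.235]
wrist_force: [1.4, 0.6, -6.9]
width: 0.0435
```

Contact with the pin at z≈0.0415, with about 3 N beyond the weight. I'll add a touch more lift and start turning anticlockwise (negative about tool z).

Emit:
play_rows --rows '[[[0,0,-0.7],[0,0,-2],36],[[0,0,0],[0,0,-4],36],[[0,0,0],[0,0,-4],36],[[0,0,0],[0,0,-2],36],[[0,0,0],[0,0,0],36]]'

```text
time: 8.75
eef_pos: [0.53, 0.0919, 0.0415]
tcp_rot: [-3.137, 0.008, 0.457]
wrist_force: [0.9, 0.1, -6.1]
width: 0.0438
```

Run:
```python
from h import *
delta(.5325,.0918,.0425,83.5)
```

```text
t 8.75 pos [0.53   0.0919 0.0415] rpy [-179.76    0.43   26.18] F [ 0.9  0.1 -6.1] T [ 0.09 -0.2  -0.  ] w 0.0438 q6 1.14
tool delta mm [ 2.2  1.2 -1. ]
rotvec [ -0.44   0.27 -57.32]
```

Emit:
play_rows --rows '[[[1,0.6,-0.5],[-0.2,0.1,-3],36],[[1,0.6,-0.5],[-0.2,0.1,-4],36],[[0.3,0.2,0],[0,0,-4],36],[[0,0,0],[0,0,-2],36],[[0,0,0],[0,0,0],36]]'

```text
time: 9.38
eef_pos: [0.5298, 0.0912, 0.0413]
tcp_rot: [-3.14, 0.01, 0.69]
wrist_force: [-0.8, 1.0, -6.1]
width: 0.0438
```

Run:
```python
from h import *
delta(.5325,.0918,.0425,83.5)
```

```text
t 9.38 pos [0.5298 0.0912 0.0413] rpy [-179.91    0.55   39.52] F [-0.8  1.  -6.1] T [ 0.01 -0.06  0.01] w 0.0438 q6 0.91
tool delta mm [ 2.5  1.3 -1.2]
rotvec [ -0.29   0.49 -43.98]
```

Emit:
play_rows --rows '[[[2,1,-1],[-0.2,0.4,-2],36],[[0.7,0.4,-0.3],[0,0,-4],36],[[0.7,0.4,-0.3],[0,0,-4],36],[[0.5,0.3,0],[0,0,-2],36],[[0,0,0],[0,0,0],36]]'

```text
time: 10.0
eef_pos: [0.5324, 0.0913, 0.0419]
tcp_rot: [-3.141, 0.006, 0.908]
wrist_force: [0.1, -0.9, -7.0]
width: 0.0437
```

Run:
```python
from h import *
delta(.5325,.0918,.0425,83.5)
```

```text
t 10.0 pos [0.5324 0.0913 0.0419] rpy [-179.98    0.34   52.05] F [ 0.1 -0.9 -7. ] T [-0.06  0.04 -0.01] w 0.0437 q6 0.69
tool delta mm [ 0.4 -0.2 -0.6]
rotvec [ -0.11   0.33 -31.45]
```

Emit:
play_rows --rows '[[[0.4,0.3,-0.5],[0,0.2,-3],36],[[0.4,0.4,-0.2],[0,0,-4],36],[[0.4,0.4,-0.2],[0,0,-4],36],[[0.2,0.3,0],[0,0,-3],36],[[0,0,0],[0,0,-2],36],[[0,0,0],[0,0,0],36]]'

```text
time: 10.75
eef_pos: [0.535, 0.0914, 0.0427]
tcp_rot: [3.141, 0.002, 1.194]
wrist_force: [-0.5, -0.0, -7.0]
width: 0.0437
```

Run:
```python
from h import *
delta(.5325,.0918,.0425,83.5)
```

```text
t 10.75 pos [0.535  0.0914 0.0427] rpy [1.7996e+02 1.1000e-01 6.8410e+01] F [-0.5 -0.  -7. ] T [-0.04  0.    0.02] w 0.0437 q6 0.4
tool delta mm [-0.5 -2.4  0.2]
rotvec [  0.03   0.11 -15.09]
```

Emit:
play_rows --rows '[[[-0.4,-2,0],[0,0,-2],36],[[0,0,-0.3],[0,0,-3],36],[[0,0,0],[0,0,-1],36],[[0,0,0],[0,0,0],36]]'

```text
time: 11.25
eef_pos: [0.5347, 0.092, 0.0453]
tcp_rot: [3.137, 0.001, 1.303]
wrist_force: [-0.6, 0.7, -3.5]
width: 0.0438
```

Run:
```python
from h import *
delta(.5325,.0918,.0425,83.5)
```

```text
t 11.25 pos [0.5347 0.092  0.0453] rpy [1.7974e+02 4.0000e-02 7.4660e+01] F [-0.6  0.7 -3.5] T [-0.02  0.06  0.02] w 0.0438 q6 0.3
tool delta mm [-0.8 -2.1  2.8]
rotvec [ 0.26  0.06 -8.84]
```

The force fell back to weight alone and z rose past the contact height, so the slots have slipped over the pin at yaw ≈75°. I'll turn a few more degrees to centre, then lift slowly.

Emit:
play_rows --rows '[[[-0.3,-1,-0.5],[0.2,0,-2],36],[[-0.3,-0.7,-0.5],[0,0,-2],36],[[0,0,0],[0,0,-1],36],[[0,0,0],[0,0,0],36]]'

```text
time: 11.75
eef_pos: [0.5336, 0.0918, 0.047]
tcp_rot: [3.139, 0.0, 1.396]
wrist_force: [-0.5, 0.2, -3.1]
width: 0.0437
```

Run:
```python
from h import *
delta(.5325,.0918,.0525,82)
```

```text
t 11.75 pos [0.5336 0.0918 0.047 ] rpy [1.7986e+02 3.0000e-02 7.9980e+01] F [-0.5  0.2 -3.1] T [-0.02 -0.12 -0.  ] w 0.0437 q6 0.2
tool delta mm [-0.2 -1.  -5.5]
rotvec [ 0.14  0.03 -2.02]
```

Emit:
play_rows --rows '[[[0,-0.8,-1],[0,0,-1],36],[[0,0,-1.5],[0,0,0],36],[[0,0,-1.5],[0,0,0],36],[[0,0,-1],[0,0,0],36],[[0,0,0],[0,0,0],36]]'

```text
time: 12.38
eef_pos: [0.5328, 0.092, 0.0525]
tcp_rot: [3.139, 0.0, 1.414]
wrist_force: [0.5, 0.2, -3.5]
width: 0.0441
```

Run:
```python
from h import *
delta(.5325,.0918,.0625,82)
```

```text
t 12.38 pos [0.5328 0.092  0.0525] rpy [1.7985e+02 3.0000e-02 8.1030e+01] F [ 0.5  0.2 -3.5] T [-0.04 -0.07  0.01] w 0.0441 q6 0.18
tool delta mm [ -0.2  -0.2 -10. ]
rotvec [ 0.15  0.03 -0.97]
```

Free over the pin. Drawing it off.

Emit:
play_rows --rows '[[[0,0,-2],[0,0,0],36],[[0,0,-4],[0,0,0],36],[[0,0,-4],[0,0,0],36],[[0,0,-4],[0,0,0],36],[[0,0,-3],[0,0,0],36],[[0,0,-2],[0,0,0],36],[[0,0,0],[0,0,0],36]]'

```text
time: 13.25
eef_pos: [0.533, 0.092, 0.0732]
tcp_rot: [3.138, 0.0, 1.414]
wrist_force: [0.3, 0.5, -3.0]
width: 0.0441
```

Run:
```python
from h import *
delta(.5325,.0918,.13,82)
```

```text
t 13.25 pos [0.533  0.092  0.0732] rpy [1.7981e+02 2.0000e-02 8.1020e+01] F [ 0.3  0.5 -3. ] T [ 0.01 -0.1  -0.03] w 0.0441 q6 0.18
tool delta mm [ -0.3  -0.3 -56.8]
rotvec [ 0.19  0.02 -0.98]
```

Emit:
play_rows --rows '[[[0,0,-3],[0,0,0],36],[[0,0,-5],[0,0,0],36],[[0,0,-6],[0,0,0],36],[[0,0,-7],[0,0,0],36],[[0,0,-8],[0,0,0],36],[[0,0,-8],[0,0,0],36],[[0,0,-8],[0,0,0],36],[[0,0,-8],[0,0,0],36],[[0,0,-5],[0,0,0],36],[[0,0,-2],[0,0,0],36],[[0,0,0],[0,0,0],36]]'

```text
time: 14.62
eef_pos: [0.533, 0.0921, 0.1379]
tcp_rot: [3.138, 0.0, 1.414]
wrist_force: [-0.3, 1.2, -2.2]
width: 0.0436
```

Run:
```python
from h import *
f=[px2w('top',*q,.018) for q in [(316.5,245),(390.5,223),(414,294),(341.5,319)]]
print('tray ctr',np.mean(f,0),[np.degrees(np.arctan2(*(f[(i+1)%4]-f[i])[1::-1])).round(1) for i in range(4)])
c=np.mean(f,0);delta(c[0],c[1],.13,82)
cap('side','s3');cap('top','t3');crop('s3',220,130,400,310,4,'s3c')
crop('t0',300,210,430,330,6,'t0t')
```

```text
tray ctr [ 0.48897382 -0.1491429   0.018     ] [np.float64(-72.5), np.float64(-163.1), np.float64(109.4), np.float64(19.0)]
t 14.62 pos [0.533  0.0921 0.1379] rpy [1.7977e+02 1.0000e-02 8.1020e+01] F [-0.3  1.2 -2.2] T [ 0.  -0.1 -0. ] w 0.0436 q6 0.18
tool delta mm [-245.1   -5.8    7.9]
rotvec [ 0.23  0.01 -0.98]
```

View pics/s3c.png

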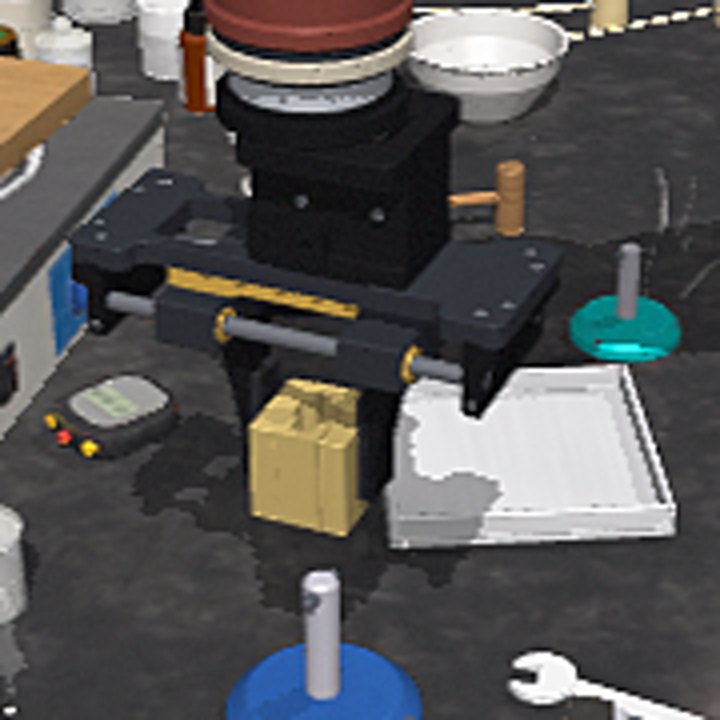

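View pics/t0t.png

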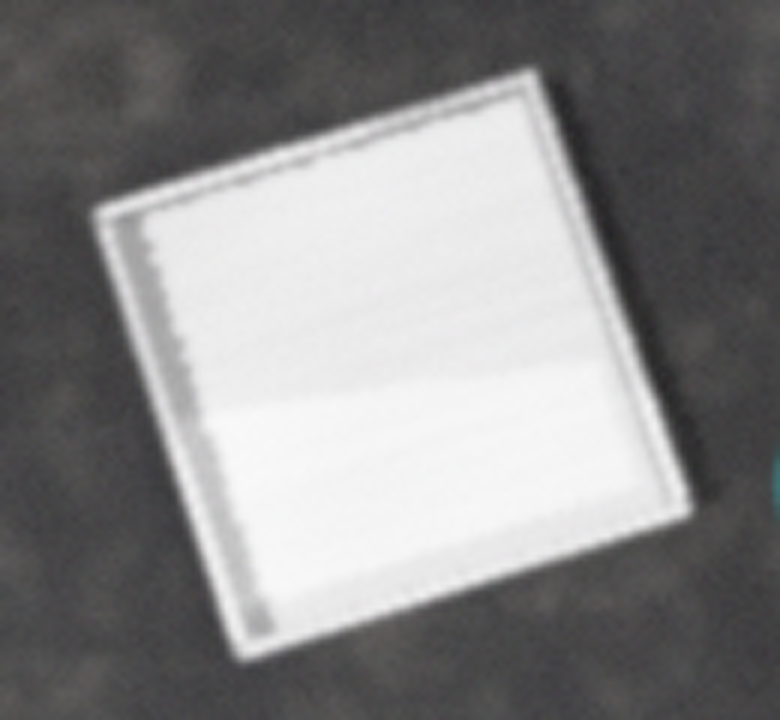

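The sleeve is clear of the post (bare post at about (322,630), sleeve between the fingers at about (305,455)). Tray corners in its crop are (95,212), (537,70), (692,515) and (240,660), so its centre is about (0.489, −0.149). Moving over.

Emit:
play_rows --rows '[[[-8,0,0],[0,0,0],36],[[-16,0,0],[0,0,0],36],[[-24,-1,0],[0,0,0],36],[[-28,-1,0],[0,0,0],36],[[-28,-1,0],[0,0,0],36],[[-28,-1,0],[0,0,0],36],[[-28,-1,0],[0,0,0],36],[[-24,-1,0],[0,0,0],36],[[-16,0,0],[0,0,0],36],[[-8,0,0],[0,0,0],36],[[-3,0,0],[0,0,0],36],[[0,0,0],[0,0,0],36]]'

```text
time: 16.23
eef_pos: [0.4887, -0.1294, 0.1363]
tcp_rot: [3.141, 0.002, 1.411]
wrist_force: [-0.3, 1.0, -2.2]
width: 0.0438
```

Run:
```python
from h import *
delta(.489,-.149,.04,81)
```

```text
t 16.23 pos [ 0.4887 -0.1294  0.1363] rpy [1.7996e+02 1.3000e-01 8.0860e+01] F [-0.3  1.  -2.2] T [-0.01 -0.05 -0.04] w 0.0438 q6 -0.25
tool delta mm [-19.1   3.3  96.3]
rotvec [ 0.04  0.13 -0.14]
```

Emit:
play_rows --rows '[[[-8,1,4],[0,0,0],36],[[-8,1,8],[0,0,0],36],[[-3,1,12],[0,0,0],36],[[0,0,14],[0,0,0],36],[[0,0,14],[0,0,0],36],[[0,0,12],[0,0,0],36],[[0,0,10],[0,0,0],36],[[0,0,6],[0,0,0],36],[[0,0,3],[0,0,0],36],[[0,0,1],[0,0,0],36],[[0,0,0],[0,0,0],36]]'

```text
time: 17.6
eef_pos: [0.4886, -0.1482, 0.0454]
tcp_rot: [-3.141, 0.001, 1.414]
wrist_force: [0.4, 0.2, -2.7]
width: 0.044
```

Run:
```python
from h import *
delta(.489,-.149,.0168,81)
cap('side','s4');crop('s4',280,150,420,290,5,'s4c')
```

```text
t 17.6 pos [ 0.4886 -0.1482  0.0454] rpy [-1.7995e+02  8.0000e-02  8.1010e+01] F [ 0.4  0.2 -2.7] T [ 0.03 -0.09  0.02] w 0.044 q6 -0.29
tool delta mm [-0.7  0.6 28.6]
rotvec [-0.05  0.08  0.01]
```

View pics/s4c.png

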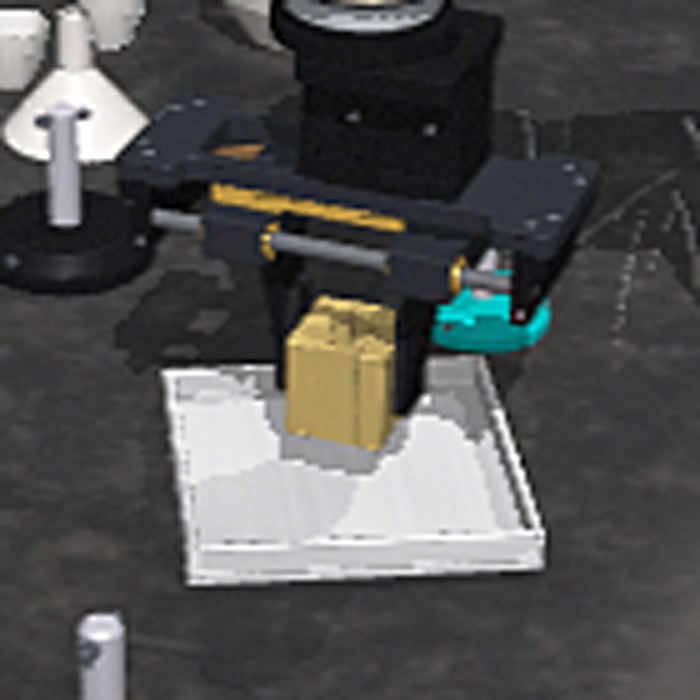

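The sleeve hangs over the middle of the tray (about (340,390)), and the body is well clear of the turquoise keeper. Lowering the last 28 mm.

Emit:
play_rows --rows '[[[0,0,4],[0,0,0],36],[[0,0,6],[0,0,0],36],[[0,0,6],[0,0,0],36],[[0,0,4],[0,0,0],36],[[0,0,2],[0,0,0],36],[[0,0,1],[0,0,0],36],[[0,0,0],[0,0,0],36]]'

```text
time: 18.52
eef_pos: [0.4888, -0.1484, 0.0211]
tcp_rot: [-3.141, 0.002, 1.414]
wrist_force: [-0.2, 0.6, -3.1]
width: 0.044
```

Run:
```python
from h import *
delta(.489,-.149,.0168,81)
```

```text
t 18.52 pos [ 0.4888 -0.1484  0.0211] rpy [-1.7999e+02  9.0000e-02  8.1010e+01] F [-0.2  0.6 -3.1] T [-0.   -0.09  0.02] w 0.044 q6 -0.29
tool delta mm [-0.6  0.2  4.3]
rotvec [-0.01  0.09  0.01]
```

Emit:
play_rows --rows '[[[0,0,2],[0,0,0],36],[[0,0,1],[0,0,0],36],[[0,0,0.5],[0,0,0],36],[[0,0,0],[0,0,0],36]]'

```text
time: 19.02
eef_pos: [0.4892, -0.1485, 0.0178]
tcp_rot: [3.141, 0.002, 1.414]
wrist_force: [0.2, -1.0, -3.6]
width: 0.0442
```

Emit:
play_rows --rows '[[[0,0,1],[0,0,0],36],[[0,0,0],[0,0,0],36]]'

```text
time: 19.27
eef_pos: [0.4894, -0.1486, 0.0169]
tcp_rot: [3.141, 0.002, 1.414]
wrist_force: [-0.1, 0.4, -2.3]
width: 0.0437
```

Emit:
play_rows --rows '[[[0,0,1],[0,0,0],36],[[0,0,0],[0,0,0],36]]'

```text
time: 19.52
eef_pos: [0.4896, -0.1488, 0.017]
tcp_rot: [3.141, 0.002, 1.414]
wrist_force: [0.4, -0.2, -3.6]
width: 0.0442
```

Emit:
play_rows --rows '[[[0,0,1.5],[0,0,0],36],[[0,0,0],[0,0,0],36]]'

```text
time: 19.77
eef_pos: [0.4899, -0.1489, 0.017]
tcp_rot: [3.141, 0.002, 1.414]
wrist_force: [0.7, 0.3, -2.8]
width: 0.0438
```

Run:
```python
from h import *
delta(.489,-.149,.0168,81)
cap('side','s5');crop('s5',280,150,420,290,5,'s5c')
```

```text
t 19.77 pos [ 0.4899 -0.1489  0.017 ] rpy [1.7995e+02 1.3000e-01 8.1020e+01] F [ 0.7  0.3 -2.8] T [ 0.   -0.03 -0.  ] w 0.0438 q6 -0.29
tool delta mm [-0.2 -0.9  0.2]
rotvec [0.05 0.13 0.02]
```

View pics/s5c.png

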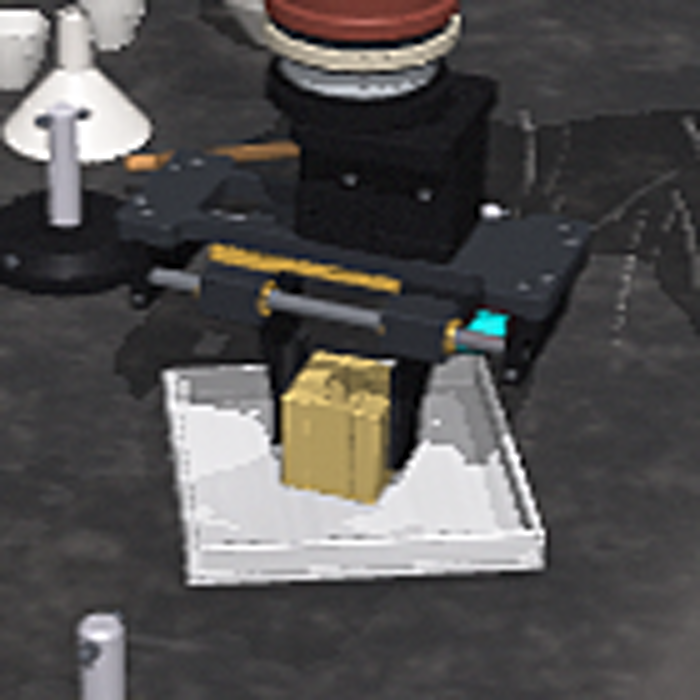

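z has stalled at 0.017, which is the expected standing height. The picture shows the sleeve upright on the tray floor with its bottom edge near (335,495). The wrist force has not dropped, though at most 1 mm of height could remain. Releasing now, with limited opening inside the walls.

Emit:
play_rows --rows '[[[0,0,0],[0,0,0],45],[[0,0,0],[0,0,0],48],[[0,0,0],[0,0,0],60],[[0,0,0],[0,0,0],70],[[0,0,0],[0,0,0],70]]'

```text
time: 20.45
eef_pos: [0.4908, -0.1494, 0.0171]
tcp_rot: [3.139, 0.003, 1.414]
wrist_force: [0.2, 0.8, -0.1]
width: 0.0671
```

Run:
```python
from h import *
delta(.489,-.149,.0168,81)
cap('side','s6');crop('s6',280,150,420,290,5,'s6c')
```

```text
t 20.45 pos [ 0.4908 -0.1494  0.0171] rpy [1.7984e+02 1.6000e-01 8.1020e+01] F [ 0.2  0.8 -0.1] T [-0.02 -0.09 -0.04] w 0.0671 q6 -0.29
tool delta mm [ 0.1 -1.8  0.3]
rotvec [0.16 0.16 0.02]
```

View pics/s6c.png

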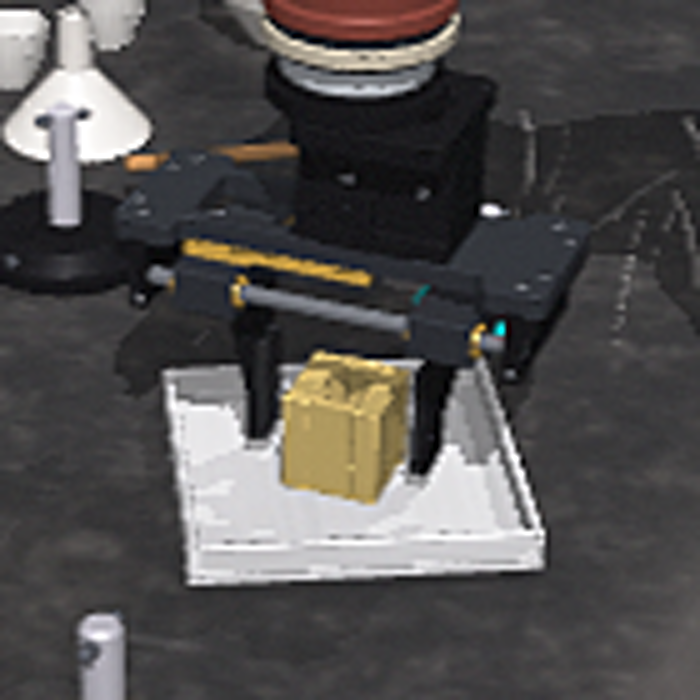

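Released: the sleeve stands at about (345,430) with both fingers clear. Retreating straight up.

Emit:
play_rows --rows '[[[0,-1,-4],[0,0,0],72],[[0,0,-8],[0,0,0],72],[[0,0,-12],[0,0,0],72],[[0,0,-15],[0,0,0],72],[[0,0,-20],[0,0,0],72],[[0,0,-20],[0,0,0],72],[[0,0,-20],[0,0,0],72],[[0,0,-20],[0,0,0],72],[[0,0,-15],[0,0,0],72],[[0,0,-8],[0,0,0],72],[[0,0,-3],[0,0,0],72],[[0,0,0],[0,0,0],72]]'

```text
time: 22.0
eef_pos: [0.4904, -0.1491, 0.175]
tcp_rot: [3.133, 0.005, 1.414]
wrist_force: [-0.3, -0.7, -0.1]
width: 0.0718
```

Run:
```python
from h import *
delta(.489,-.149,.1768,81)
cap('side','s7');cap('top','t7')
im,d=cap('top','t8')
crop('s7',280,190,420,290,5,'s7c')
```

```text
t 22.0 pos [ 0.4904 -0.1491  0.175 ] rpy [179.49   0.26  81.02] F [-0.3 -0.7 -0.1] T [-0.01 -0.09  0.02] w 0.0718 q6 -0.29
tool delta mm [-0.1 -1.4 -1.8]
rotvec [0.51 0.26 0.03]
```

View pics/s7c.png

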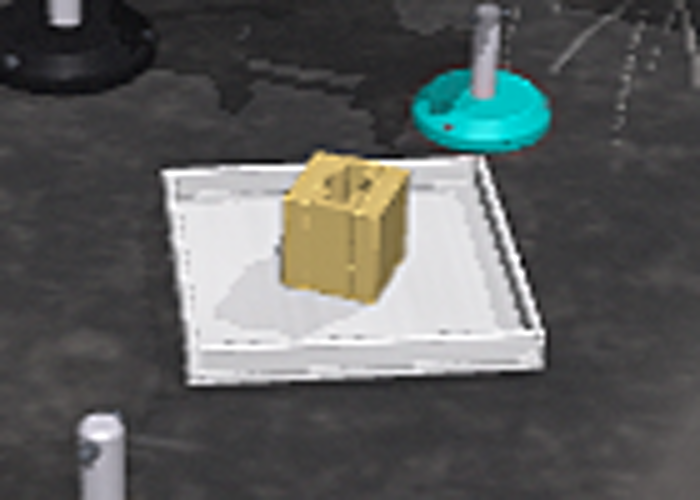

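View pics/s7.png

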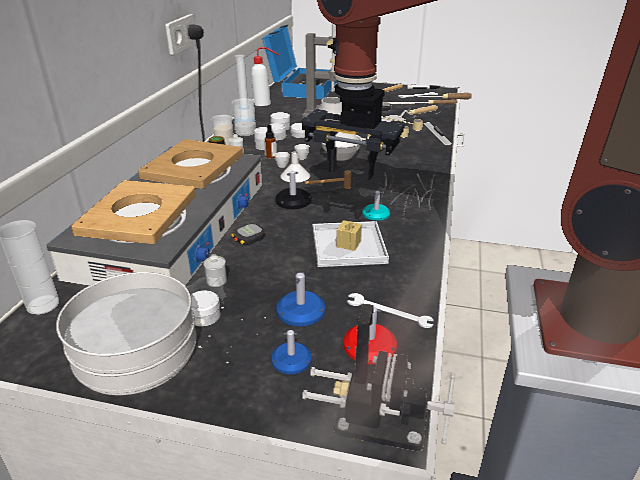

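View pics/t8.png

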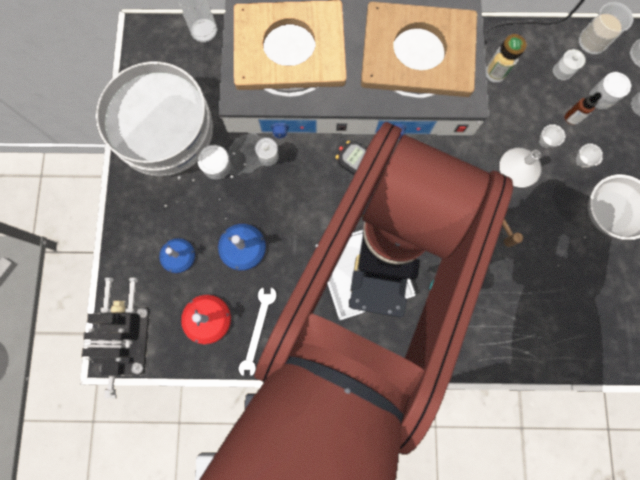

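The sleeve stands upright and alone near the tray's centre, at (348,235) in the side view. Spanner, bottle, tin and stopwatch are where they started, and the gripper touches nothing. Handing in.

```bash
python3 -c "
from bench import robot
print(robot.job_done())"
```

```text
the job is handed in; nothing more can be done
None
```

The sleeve is off the blue keeper post and stands upright near the middle of the aluminium tray. I handed the job in at about 22 s of the 64 s allowed; the hand-in reports no verdict.

**Unlocking:** I lifted the sleeve until it met the pin. I kept 2–4 N of lift beyond its own weight while turning it anticlockwise. The slots slipped over the pin after about 61° of turn, where the pictures had suggested about 68°. I turned it a few degrees further to centre it, and no push against the pin showed while I drew it off.

**Last checks:**
- **Sleeve:** the side view shows it standing alone on the tray floor.
- **Gripper:** it is open, about 0.16 m above where it let go, and the wrist force reads about zero.
- **Other things:** the spanner, bottle, tin and stopwatch look unmoved in both views. I judged this by eye, and the arm partly hides the stopwatch in the top view.

**Checks that disagreed:**
- **Setting down:** the wrist force never clearly dropped when the sleeve reached the tray. I judged that it was standing from the height stalling at the expected value and from the picture.
- **Sideways drift:** the arm drifted by up to 8 mm on the fast moves and about 2.5 mm while turning. I corrected each drift as it showed, and no large side force appeared.

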